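# Set the rim gauge beside the banding wheel

## Robot

A 7-joint arm with a two-finger parallel gripper is mounted at the origin on the work surface. World frame = base frame: x ahead of the robot, y to its left, z up, the work surface at z = 0. Lengths are in m, angles in rad, forces in N, time in s.
With the tool pointing down it reaches from about 0.425 to 0.875 m from the base axis. Payload 4.7 kg.
Tool frame: the origin (TCP) lies between the finger pads; the fingertips stand 14 mm ahead of it and the grasp point (between the pads) lies 5 mm behind it; z points along the fingers, y is the line along which they close (so a half turn about z gives the same grasp; the last joint's range is limited). The gripper opens to 87 mm and grips with 3 to 60 N. Pads are 19 mm wide; open, the fingers measure 117 mm over their backs; the gripper's body (75 mm by 190 mm) begins 51 mm behind the grasp point.
Start: joints at [1.304, 0.321, -0.07, 1.45, 0.023, 1.371, -0.057], TCP at [0.18, -0.625, 0.237] pointing down, gripper open.
Joint ranges: [-2.86, 2.86], [-0.3, 2.09], [-1.38, 1.24], [0.06, 2.45], [-1.56, 4.7], [0.09, 2.05], [-2.69, 2.69]. Speed limits (rad/s): [2.57, 2.57, 3.14, 3.14, 3.14, 3.14, 3.14].

## Interface

Orientations are given as a rotation vector (axis times angle).
In Python, from bench import ctrl gives the robot as it stands.
- The arm moves only by the tool step_arm, never from a script. Its argument "commands" is a list of rows, each an object with "travel": the shift along the tool's x, y, z in m, a list of three; "turn": the turn, a rotation vector about the tool's x, y, z in degrees, a list of three. A call has 1 to 5 rows; each row is the pose to reach, as a shift and turn from the pose commanded when the call began, along the tool's axes at that moment; what a row does not reach only later rows make up. A row lasts 1/10 s, in which the tool goes at most 50 mm and 8.59 degrees, less where a joint would pass 70% of its speed; a pose out of reach is approached as far as the arm can. A call with a gripper value outside its range is refused whole. "gripper" is the opening, from 0 (shut) to 1 (fully open), set as the call begins (left out, the last holds). The fingers move at their own pace and stop on an object; "force" is the grip in N (left out, the last holds). Time passes only in rows, so rows that repeat a pose let the fingers close. It gives the time, the measured TCP pose, the force, the opening and the grip force at its end, in the units of the state.
- ctrl.get_state(): the state, without advancing time (a new reading comes with each control period).
- ctrl.get_image(name): name is "side" or "top"; returns the picture (384x512x3 uint8, red, green, blue); there is no depth.
- ctrl.camera_model(name): a dict with "fx", "fy", "cx", "cy" (pixels), "R" (3x3) and "t" (3): a world point X has camera coordinates R X + t. Camera axes: x right, y down, z forward; pixel columns grow to the right and rows downward; lengths in m; the calibration is good to about 2 mm. A picture is of the moment at which its call begins. camera_model takes no time and is no camera call.
- ctrl.close_job(): hands the job in; it is judged then, once.
The state is a dict: "time": time; "joint_positions": joint angles; "qd": joint speeds; "joint_torque": joint torques, N m; "position": TCP position; "tool_rot": TCP orientation; "ft_force": force on the tool from outside, world axes, zero at the start; "torque": the same for the moment, N m; "grip_width": opening from 0.0 (shut) to 1.0 (fully open); "grip_force": force on a finger pad.
Only numpy, scipy, OpenCV 4.12 (cv2) and the standard library are available. Lean on these libraries where they do the work, as an engineer would, in place of code of your own. Each camera call takes 0.05 s, during which the arm holds its last target. There are 200 camera calls.

## Task

Set the potter's rim gauge: slide the slotted aluminium bracket along its bolt slots until its white pointer line is level with the red marker on the scale, without forcing it sideways against the bolts. Then turn the black clamp knob clockwise until the bracket is firmly clamped there, by feel and without overtightening, let go, and leave the bowl and the other things on the table as they are.

Things in the scene. Friction and masses are not known exactly. Their poses are not given: they have to be found in the camera images.
- gauge_base: Wooden board fixed to the table, 150 (x) x 300 (y) x 30 mm high; origin at the centre of its underside. The bracket slides along the board's y axis on its top. An aluminium scale lies on the +x half of its top.
- bracket: Loose aluminium plate 60 (x) x 270 (y) x 6 mm, about 350 g, flat on the board, axes as the board's; origin: centre of its underside. Two slots along y, 12 x 71 mm, centred at y = -80 and +80 mm, ride on 10 mm bolts: travel 30 mm either way from the board's centre, side play 1 mm, resistance 1 to 4 N. At y = +125 mm a post 126 mm high carries a thin rod pointing to +y.
- grip (a point): Middle of the orange grip block standing at the bracket's centre: 16 (x) x 22 (y) mm, from the plate to 56 mm above the bracket's underside; the point is 40 mm above the underside, 16 mm below the block's top; axes as the bracket's. The free sides for fingers are +x and -x.
- pointer (a point): Tip of the white pointer line on the bracket's +x edge, at the height of the plate's top, x = +40 mm and y = 0 of the bracket; axes as the bracket's.
- mark: Red marker, 3 mm thick in y and 18 mm long in x with a wider tail, 7 mm high, fixed on the scale; origin under its -x end, on its centre line; axes as the board's. The pointer tip passes 6 mm from its -x end. The bracket must move toward the board's +y by 10 to 50 mm.
- knob_grip (a point): On the vertical axis of the round black fluted clamp knob (40 mm wide, 52 to 80 mm above the table), 67 mm above the table; axes as the board's, not turning with it. Most finger room at the board's +x and -x sides; grip with 60 N or more. It keeps its height; clockwise from above tightens. It starts at an unknown angle and turns freely (0.03 N m) for 0.3 to 1.25 rad before its foot bites.
- clamp: The clamp on the board, carrying the knob and its foot; origin on the board's top, on the knob's axis (x = 0, y = -80 mm of the board); fixed. The foot sinks 3 mm per rad, stays where left, and meets the bracket with 200 N per rad of further turn. Firm: it presses with 15 to 70 N; the knob then holds back with about 0.25 to 0.45 N m at rest or in slow small steps (more while turning fast).
- guide: Bolt of 10 mm with an 18 mm head, 16 mm tall, in the other slot (x = 0, y = +80 mm of the board); fixed.
- bowl: Terracotta bowl, 130 mm wide, 55 mm high, standing on the wheel; origin at the centre of its underside. Leave alone.
- wheel: Grey banding wheel fixed to the table, 200 mm wide, 58 mm high, 310 mm from the board's centre along the board's +y; origin at the centre of its underside.
- glaze: Blue jar 60 mm wide, 100 mm high, origin under its centre. Leave alone.
- weight: Brass disc weight 56 mm wide, 30 mm high, origin under its centre. Leave alone.
- brush: Brush lying on the table, origin at its underside. Leave alone.

How it is judged:
By the outcome, as a careful person would: the job done as asked, in the order asked, and still so for the second after the job is handed in, with the robot touching nothing.
It also fails if it takes over 64 s, if anything falls off the work surface, if the arm or the gripper's body presses on something with over 40 N, if the wrist force passes 120 N, or if a joint passes its speed limit or range.

## Working session

There is one attempt and no reset: what is moved stays moved. The work goes in short steps, Python scripts to look and compute and a tool call to move; the robot and the scene stay as the last step left them, time stands still between calls to the robot, and variables do not carry over. Pictures are saved under pics/ and viewed, at most 10 in all, crops included, and the job is handed in when it is done.

Besides the shell and the picture viewer there is one more tool, called after "Request:" in YAML: its name, and indented under it one key for each argument. step_arm: Moves the arm, as the interface text tells. Its arguments: {"type":"object","properties":{"commands":{"type":"array"},"gripper":{"type":"number"},"force":{"type":"number"}},"required":["commands"]}

```bash
ls; mkdir -p pics; python3 - <<'E'
from bench import ctrl
import cv2
for n in("side","top"):
    im=ctrl.get_image(n); cv2.imwrite(f"pics/{n}0.png",im[:,:,::-1])
    m=ctrl.camera_model(n); print(n,m)
s=ctrl.get_state(); print(s)
E
```

```text
pics
side {'fx': 415.7867595568994, 'fy': 415.7867595568994, 'cx': 253.5356705185691, 'cy': 195.24687275595832, 'R': array([[-0.97642261, -0.21547048, -0.01309032],
       [-0.1122102 ,  0.55842416, -0.82193146],
       [ 0.18441192, -0.8010836 , -0.56943596]]), 't': array([0.57220425, 0.14883896, 1.01113154])}
top {'fx': 384.89270313798426, 'fy': 384.89270313798426, 'cx': 253.21594694524103, 'cy': 191.68032151766386, 'R': array([[-0.07396343, -0.99725733, -0.0026879 ],
       [-0.97194568,  0.07268906, -0.22369153],
       [ 0.2232734 , -0.0139325 , -0.97465629]]), 't': array([0.00133509, 0.61688452, 0.98029177])}
{'time': 0.1, 'joint_positions': array([ 1.3040857 ,  0.32172314, -0.07008347,  1.45154284,  0.02261733,
        1.37081468, -0.05688135]), 'qd': array([ 3.12153255e-05, -1.88420563e-03,  6.25606182e-04, -3.09609809e-03,
       -5.64279506e-04, -2.00419173e-04, -1.20333330e-04]), 'joint_torque': array([ 1.46314469e-04, -4.92571628e+01, -4.05673608e-01, -3.13397312e+01,
       -6.41508261e-02,  3.94930376e-02,  6.23473488e-05]), 'position': array([ 0.17995453, -0.6241016 ,  0.23559268]), 'tool_rot': array([-3.10901762e+00, -4.39490865e-01,  5.46126063e-04]), 'ft_force': array([ 0.01228574, -0.09727743, -0.38253327]), 'torque': array([-0.04800849,  0.00365793,  0.03904333]), 'grip_force': 0.0, 'grip_width': 1.0007454193292755}
```

View pics/top0.png

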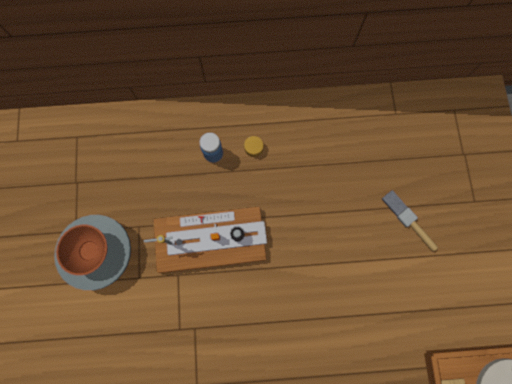

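View pics/side0.png

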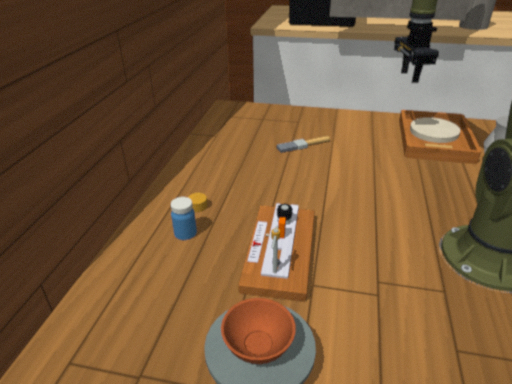

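The top view shows the board at about (210,240), with the orange grip at (215,237), the knob at (237,234), the red mark at (201,219) and the post at about (160,240). The bowl and wheel are at about (85,250). The side view shows the same layout with the knob at (285,211) and the grip at about (282,225).

```bash
cat > h.py <<'E'
import numpy as np, cv2
from bench import ctrl
def ray(n,uv,z):
    m=ctrl.camera_model(n); R,t=m["R"],m["t"]
    C=-R.T@t; d=R.T@np.array([(uv[0]-m["cx"])/m["fx"],(uv[1]-m["cy"])/m["fy"],1])
    return C+d*(z-C[2])/d[2]
def proj(n,X):
    m=ctrl.camera_model(n); c=m["R"]@X+m["t"]
    return np.array([m["fx"]*c[0]/c[2]+m["cx"],m["fy"]*c[1]/c[2]+m["cy"]])
def blobs(im,lo,hi,box,amin=3):
    h=cv2.cvtColor(im,cv2.COLOR_RGB2HSV); k=cv2.inRange(h,np.array(lo),np.array(hi))
    z=np.zeros_like(k); x0,y0,x1,y1=box; z[y0:y1,x0:x1]=k[y0:y1,x0:x1]
    n,l,s,c=cv2.connectedComponentsWithStats(z)
    return [(s[i].tolist(),c[i].round(2).tolist()) for i in range(1,n) if s[i][4]>=amin]
E
python3 - <<'E'
from h import *
t=cv2.imread("pics/top0.png");s=cv2.imread("pics/side0.png")
a=cv2.resize(t[195:285,140:280],None,fx=5.5,fy=5.5,interpolation=cv2.INTER_CUBIC)
cv2.imwrite("pics/topc.png",a)
b=cv2.resize(s[190:310,225:335],None,fx=5,fy=5,interpolation=cv2.INTER_CUBIC)
cv2.imwrite("pics/sidec.png",b)
T=t[:,:,::-1].copy();S=s[:,:,::-1].copy()
print("org",blobs(T,(8,200,150),(18,255,255),(150,200,270,275)),blobs(S,(8,200,150),(18,255,255),(240,195,320,300)))
print("red",blobs(T,(170,100,80),(180,255,255),(150,200,270,275)),blobs(S,(170,100,80),(180,255,255),(240,195,320,300)))
print("blk",blobs(T,(0,0,0),(180,255,50),(215,215,260,250)),blobs(S,(0,0,0),(180,255,50),(270,195,300,230)))
for p in [(237,234)]: print(ray("top",p,.08))
E
```

```text
org [([212, 234, 7, 5, 27], [214.78, 236.11])] [([279, 217, 7, 20, 98], [281.52, 225.83])]
red [] [([255, 243, 6, 2, 8], [257.5, 243.5])]
blk [([231, 228, 13, 13, 63], [237.41, 234.73])] [([278, 206, 14, 14, 104], [284.62, 212.64])]
[0.50203741 0.0067404  0.08      ]
```

View pics/topc.png

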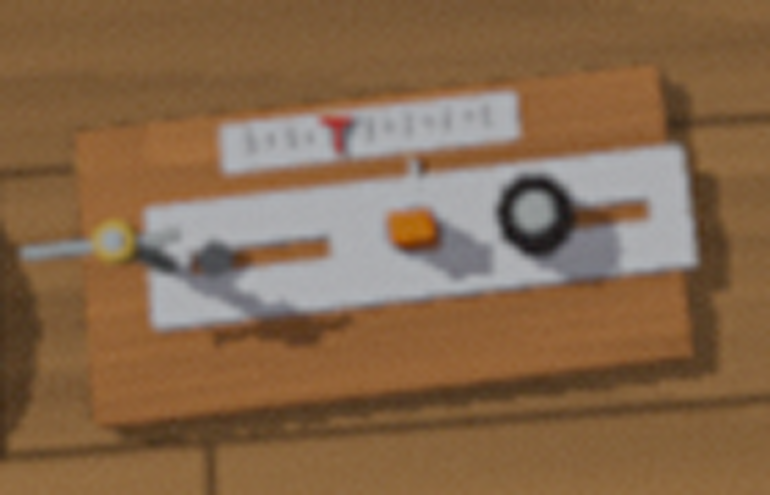

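View pics/sidec.png

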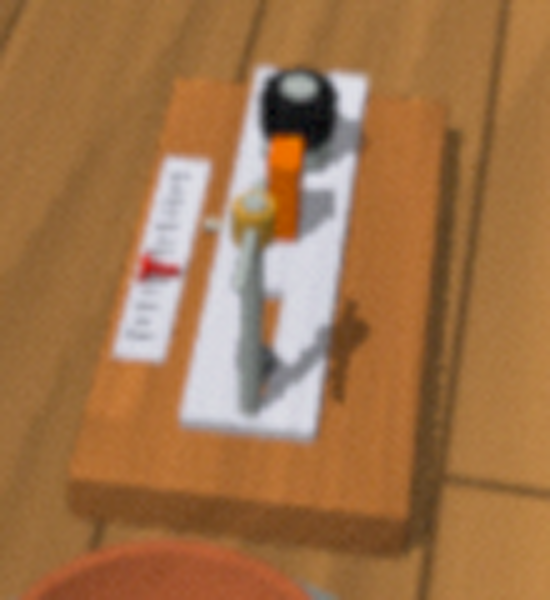

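The crops show the pointer tip at top-crop (416,160). The mark's T has its stem at about (341,152), and the grip top is at (412,228). The knob is centred at (536,214). The board's top corners are (78,130), (660,67), (692,357) and (100,425).

```bash
cat >> h.py <<'E'
def redpts(im,n,z=.036):
    a=im.astype(float); w=np.clip(a[:,:,0]-np.maximum(a[:,:,1],a[:,:,2])*1.0-60,0,None)
    return a,w
E
python3 - <<'E'
from h import *
u=lambda p:((p[0]+.5)/5.5-.5+140,(p[1]+.5)/5.5-.5+195)
v=lambda p:((p[0]+.5)/5-.5+225,(p[1]+.5)/5-.5+190)
def axes(c):
    c=np.array(c); ctr=c.mean(0); d=(c[0]+c[3]-c[1]-c[2]); e=c[0]+c[1]-c[2]-c[3]
    return ctr.round(4),np.degrees(np.arctan2(-d[0],d[1])).round(2),(np.linalg.norm(d)/2).round(4),np.linalg.norm(e/2).round(4)
print("board T",axes([ray("top",u(p),.03) for p in[(78,130),(660,67),(692,357),(100,425)]]))
print("board S",axes([ray("side",v(p),.03) for p in[(70,483),(175,78),(445,100),(410,515)]]))
print("brk T",axes([ray("top",u(p),.036) for p in[(145,207),(685,145),(697,266),(153,330)]]))
print("brk S",axes([ray("side",v(p),.036) for p in[(180,422),(255,67),(368,75),(315,432)]]))
print("knob",ray("top",u((536,214)),.08),ray("side",v((298,88)),.082))
print("grip top",ray("top",u((411,225)),.086),ray("side",v((286,145)),.086))
print("ptr",ray("top",u((416,160)),.036),ray("side",v((208,224)),.036))
print("mark -x end",ray("top",u((343,153)),.036),ray("side",v((179,268)),.036))
print("bowl rim",ray("top",(83,250),.113),"post top",ray("top",u((112,240)),.16),"wheel",ray("top",(93,252),.058))
print("C",-ctrl.camera_model("top")["R"].T@ctrl.camera_model("top")["t"])
st=ctrl.get_state(); from scipy.spatial.transform import Rotation as R
print(R.from_rotvec(st["tool_rot"]).as_matrix().round(3))
for p in (pics:=[("top",(180,205,225,228)),("side",(240,225,270,262))]):
    im=cv2.imread(f"pics/{p[0]}0.png")[:,:,::-1].astype(int); x0,y0,x1,y1=p[1]; c=im[y0:y1,x0:x1]
    w=c[:,:,0]-c[:,:,1]; w2=(c[:,:,0]-c[:,:,2]); m=(w>70)&(abs(c[:,:,1]-c[:,:,2])<35)
    ys,xs=np.nonzero(m); print(p[0],[(int(a)+x0,int(b)+y0) for a,b in zip(xs,ys)])
E
```

```text
board T (array([0.5009, 0.0857, 0.03  ]), np.float64(2.11), np.float64(0.2954), np.float64(0.1474))
board S (array([0.4995, 0.0888, 0.03  ]), np.float64(2.95), np.float64(0.3001), np.float64(0.1473))
brk T (array([0.5017, 0.0662, 0.036 ]), np.float64(2.38), np.float64(0.2716), np.float64(0.0611))
brk S (array([0.5009, 0.0661, 0.036 ]), np.float64(2.71), np.float64(0.2718), np.float64(0.0609))
knob [0.50334485 0.00653574 0.08      ] [0.50355906 0.00938917 0.082     ]
grip top [0.50180884 0.06599805 0.086     ] [0.50124767 0.06185565 0.086     ]
ptr [0.54028689 0.06656522 0.036     ] [0.53803469 0.0690231  0.036     ]
mark -x end [0.54656452 0.10304249 0.036     ] [0.54550536 0.1041995  0.036     ]
bowl rim [0.48661102 0.3965525  0.113     ] post top [0.49610503 0.19067334 0.16      ] wheel [0.48525223 0.39371039 0.058     ]
C [ 0.38080392 -0.02985142  1.09344297]
[[ 0.961  0.277 -0.001]
 [ 0.277 -0.961  0.002]
 [-0.    -0.002 -1.   ]]
top [(199, 216), (200, 216), (201, 216), (199, 217), (200, 217), (201, 217), (202, 217), (201, 218), (201, 219), (201, 220), (201, 221)]
side [(253, 241), (254, 241), (253, 242), (254, 242), (255, 242), (253, 243), (254, 243), (255, 243), (256, 243), (257, 243), (258, 243), (259, 243), (253, 244), (254, 244), (255, 244), (256, 244), (257, 244), (258, 244), (259, 244), (253, 245)]
```

Request:
step_arm:
  commands:
    - {"travel": [0.0468, -0.0178, 0], "turn": [0, 0, -7.6]}
    - {"travel": [0.0935, -0.0355, 0], "turn": [0, 0, -15.2]}
    - {"travel": [0.1403, -0.0533, 0], "turn": [0, 0, -22.8]}
    - {"travel": [0.187, -0.071, 0], "turn": [0, 0, -30.4]}
    - {"travel": [0.2338, -0.0888, 0], "turn": [0, 0, -38]}
  gripper: 1
  force: 20

```text
time: 0.6
position: [0.3812, -0.4729, 0.2362]
tool_rot: [-2.794, -1.436, 0.0]
ft_force: [0.3, -0.2, -0.9]
grip_width: 0.995
grip_force: 0.0
```

Request:
step_arm:
  commands:
    - {"travel": [0.0498, -0.0017, 0], "turn": [0, 0, -7.6]}
    - {"travel": [0.0995, -0.0034, 0], "turn": [0, 0, -15.2]}
    - {"travel": [0.1493, -0.005, 0], "turn": [0, 0, -22.8]}
    - {"travel": [0.199, -0.0067, 0], "turn": [0, 0, -30.4]}
    - {"travel": [0.249, -0.0084, 0], "turn": [0, 0, -38]}

```text
time: 1.1
position: [0.5198, -0.2661, 0.2363]
tool_rot: [-2.175, -2.267, 0.001]
ft_force: [0.4, -0.4, -0.1]
grip_width: 0.997
grip_force: 0.0
```

Request:
step_arm:
  commands:
    - {"travel": [0.048, -0.001, 0]}
    - {"travel": [0.096, -0.002, 0]}
    - {"travel": [0.144, -0.003, 0]}
    - {"travel": [0.192, -0.004, 0.01]}
    - {"travel": [0.24, -0.005, 0.02]}

```text
$.commands[0]: bad value
```

Request:
step_arm:
  commands:
    - {"travel": [0.045, 0, 0.01]}
    - {"travel": [0.0925, 0, 0.025]}
    - {"travel": [0.0925, 0, 0.06]}
    - {"travel": [0.0925, 0, 0.09]}
    - {"travel": [0.0925, 0, 0.09]}

```text
$.commands[0]: bad value
```

```bash
python3 - <<'E'
from h import *
s=ctrl.get_state(); print(s["position"],s["tool_rot"],s["joint_positions"].round(3),s["ft_force"],s["torque"])
t=ctrl.get_image("top"); d=ctrl.get_image("side")
a=cv2.resize(t[185:285,140:280],None,fx=4,fy=4,interpolation=cv2.INTER_CUBIC)
b=cv2.resize(d[150:270,225:335],None,fx=3.34,fy=3.34,interpolation=cv2.INTER_CUBIC)[:400,:]
h=max(a.shape[0],b.shape[0]); o=np.zeros((h,800,3),np.uint8)
b=b[:,:240]; o[:a.shape[0],:560]=a; o[:b.shape[0],560:560+b.shape[1]]=b
cv2.imwrite("pics/c1.png",o[:,:,::-1])
E
```

```text
[ 0.51982336 -0.26612122  0.2362878 ] [-2.17451594e+00 -2.26712660e+00  7.22340388e-04] [ 0.867  0.217 -0.508  1.607  0.108  1.347  0.387] [ 0.38502531 -0.35494558 -0.08023127] [-0.0273772  -0.16505583  0.01250177]
```

View pics/c1.png

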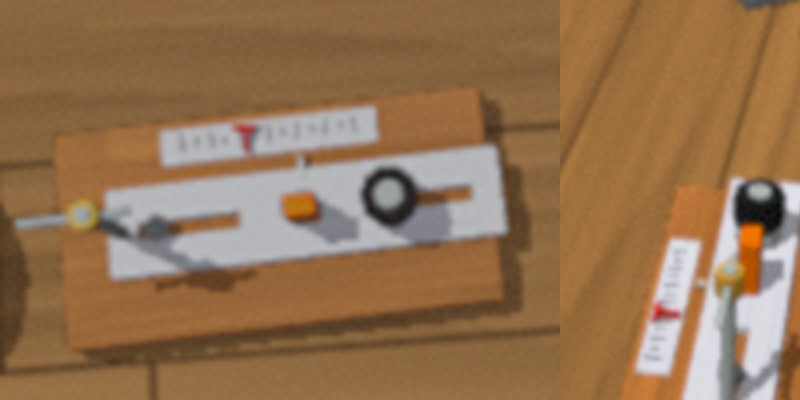

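The picture shows the scene unchanged, and the arm didn't move. The calls were refused because every row needs a "turn".

Request:
step_arm:
  commands:
    - {"travel": [0.048, -0.001, 0], "turn": [0, 0, 0]}
    - {"travel": [0.096, -0.002, 0], "turn": [0, 0, 0]}
    - {"travel": [0.144, -0.003, 0], "turn": [0, 0, 0]}
    - {"travel": [0.192, -0.004, 0.01], "turn": [0, 0, 0]}
    - {"travel": [0.24, -0.005, 0.02], "turn": [0, 0, 0]}

```text
time: 1.7
position: [0.5051, -0.0267, 0.2163]
tool_rot: [2.181, 2.26, -0.0]
ft_force: [0.6, -0.7, 0.1]
grip_width: 1.003
grip_force: 0.0
```

Request:
step_arm:
  commands:
    - {"travel": [0.045, 0, 0.01], "turn": [0, 0, 0]}
    - {"travel": [0.0925, 0, 0.025], "turn": [0, 0, 0]}
    - {"travel": [0.0925, 0, 0.06], "turn": [0, 0, 0]}
    - {"travel": [0.0925, 0, 0.09], "turn": [0, 0, 0]}
    - {"travel": [0.0925, 0, 0.09], "turn": [0, 0, 0]}

```text
time: 2.2
position: [0.4986, 0.0638, 0.1226]
tool_rot: [-2.176, -2.258, 0.009]
ft_force: [-1.4, 0.8, -0.6]
grip_width: 0.999
grip_force: 0.0
```

```bash
python3 - <<'E'
from h import *
s=ctrl.get_state(); print(s["position"],s["tool_rot"],s["joint_positions"].round(3),s["ft_force"],s["torque"])
t=ctrl.get_image("top"); d=ctrl.get_image("side")
a=cv2.resize(t[185:285,140:280],None,fx=4,fy=4,interpolation=cv2.INTER_CUBIC)
b=cv2.resize(d[175:295,250:322],None,fx=3.33,fy=3.33,interpolation=cv2.INTER_CUBIC)
o=np.zeros((400,800,3),np.uint8); o[:,:560]=a; o[:b.shape[0],560:560+b.shape[1]]=b[:400,:240]
cv2.imwrite("pics/c2.png",o[:,:,::-1])
E
```

```text
[0.49861998 0.06380619 0.12262054] [-2.17561957 -2.25794246  0.00917652] [ 0.532  0.169 -0.763  1.921  0.128  1.109 -0.245] [-1.42410823  0.83375055 -0.59245847] [-0.08837572 -0.10517327  0.00533214]
```

View pics/c2.png

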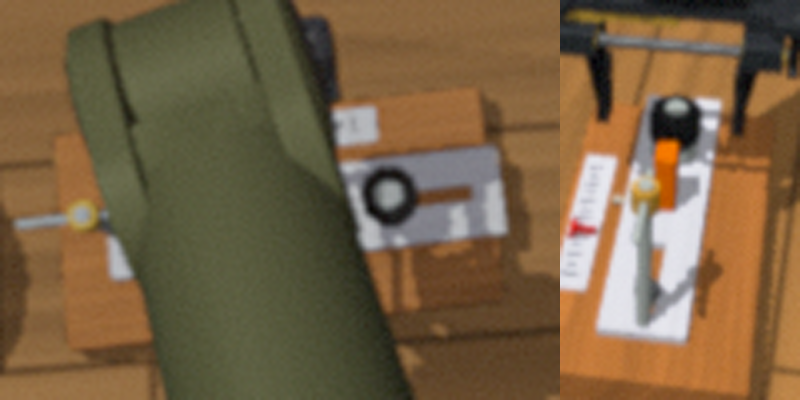

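The side inset shows the fingers straddling the orange grip, which sits at about (667,175). The top view is blocked by the arm. Descending.

Request:
step_arm:
  commands:
    - {"travel": [0, 0, 0.015], "turn": [0, 0, 0]}
    - {"travel": [0, 0, 0.03], "turn": [0, 0, 0]}
    - {"travel": [0, 0, 0.03], "turn": [0, 0, 0]}

```text
time: 2.6
position: [0.5008, 0.0636, 0.0946]
tool_rot: [-2.18, -2.259, 0.004]
ft_force: [0.1, -0.7, 0.5]
grip_width: 1.0
grip_force: 0.0
```

Request:
step_arm:
  commands:
    - {"travel": [0, 0, 0.015], "turn": [0, 0, -0.4]}
    - {"travel": [0, 0, 0.03], "turn": [0, 0, -0.4]}
    - {"travel": [0, 0, 0.03], "turn": [0, 0, -0.4]}
    - {"travel": [0, 0, 0.03], "turn": [0, 0, -0.4]}

```text
time: 3.0
position: [0.5017, 0.0643, 0.0659]
tool_rot: [-2.172, -2.269, 0.001]
ft_force: [1.1, -0.0, 0.3]
grip_width: 1.001
grip_force: 0.0
```

Request:
step_arm:
  commands:
    - {"travel": [0, 0, 0], "turn": [0, 0, 0]}
    - {"travel": [0, 0, 0], "turn": [0, 0, 0]}
    - {"travel": [0, 0, 0], "turn": [0, 0, 0]}
    - {"travel": [0, 0, 0], "turn": [0, 0, 0]}
    - {"travel": [0, 0, 0], "turn": [0, 0, 0]}
  gripper: 0
  force: 8

```text
time: 3.5
position: [0.5023, 0.0641, 0.0667]
tool_rot: [2.172, 2.269, 0.0]
ft_force: [-0.3, -0.0, 0.1]
grip_width: 0.63
grip_force: 0.0
```

```bash
python3 - <<'E'
from h import *
s=ctrl.get_state(); print({k:np.round(s[k],4) for k in("time","position","tool_rot","ft_force","torque","grip_width","grip_force","joint_positions")})
E
```

```text
{'time': np.float64(3.5), 'position': array([0.5023, 0.0641, 0.0667]), 'tool_rot': array([2.1725e+00, 2.2688e+00, 1.0000e-04]), 'ft_force': array([-0.2902, -0.0049,  0.1436]), 'torque': array([-0.0057, -0.099 ,  0.0177]), 'grip_width': np.float64(0.6296), 'grip_force': np.float64(0.0), 'joint_positions': array([ 0.5013,  0.2506, -0.7473,  1.9707,  0.2027,  0.9945, -0.2983])}
```

Request:
step_arm:
  commands:
    - {"travel": [0, -0.0005, 0], "turn": [0, 0, 0]}
    - {"travel": [0, -0.0005, 0], "turn": [0, 0, 0]}
    - {"travel": [0, -0.0005, 0], "turn": [0, 0, 0]}
    - {"travel": [0, -0.0005, 0], "turn": [0, 0, 0]}
    - {"travel": [0, -0.0005, 0], "turn": [0, 0, 0]}

```text
time: 4.0
position: [0.5019, 0.0641, 0.0666]
tool_rot: [2.172, 2.269, 0.001]
ft_force: [0.4, 0.9, -0.8]
grip_width: 0.188
grip_force: 8.0
```

Request:
step_arm:
  commands:
    - {"travel": [0, 0, 0], "turn": [0, 0, 0]}
    - {"travel": [0, 0, 0], "turn": [0, 0, 0]}
    - {"travel": [0, 0, 0], "turn": [0, 0, 0]}

```text
time: 4.3
position: [0.5019, 0.0641, 0.0666]
tool_rot: [2.173, 2.269, 0.0]
ft_force: [0.6, 0.9, -1.1]
grip_width: 0.186
grip_force: 8.0
```

Request:
step_arm:
  commands:
    - {"travel": [0.002, 0, 0], "turn": [0, 0, 0]}
    - {"travel": [0.005, 0, 0], "turn": [0, 0, 0]}
    - {"travel": [0.009, 0, 0], "turn": [0, 0, 0]}
    - {"travel": [0.013, 0, 0], "turn": [0, 0, 0]}
    - {"travel": [0.017, 0, 0], "turn": [0, 0, 0]}
  force: 20

```text
time: 4.8
position: [0.5008, 0.0813, 0.0665]
tool_rot: [2.172, 2.269, -0.001]
ft_force: [0.3, -2.2, 1.2]
grip_width: 0.181
grip_force: 20.0
```

Request:
step_arm:
  commands:
    - {"travel": [0.004, 0, 0], "turn": [0, 0, 0]}
    - {"travel": [0.008, 0, 0], "turn": [0, 0, 0]}
    - {"travel": [0.012, 0, 0], "turn": [0, 0, 0]}
    - {"travel": [0.015, 0, 0], "turn": [0, 0, 0]}
    - {"travel": [0.017, 0, 0], "turn": [0, 0, 0]}

```text
time: 5.3
position: [0.5001, 0.0984, 0.0665]
tool_rot: [2.172, 2.269, -0.0]
ft_force: [0.4, -4.2, 2.1]
grip_width: 0.183
grip_force: 20.0
```

```bash
python3 - <<'E'
from h import *
s=ctrl.get_state(); print({k:np.round(s[k],4) for k in("time","position","tool_rot","ft_force","torque","grip_width","grip_force")})
t=ctrl.get_image("top"); d=ctrl.get_image("side"); cv2.imwrite("pics/raw_t.png",t[:,:,::-1]); cv2.imwrite("pics/raw_s.png",d[:,:,::-1])
a=cv2.resize(t[195:245,165:265],None,fx=4,fy=4,interpolation=cv2.INTER_CUBIC)
b=cv2.resize(d[215:275,240:290],None,fx=8,fy=8,interpolation=cv2.INTER_CUBIC)
o=np.zeros((480,800,3),np.uint8); o[:200,:400]=a; o[:480,400:800]=b
cv2.imwrite("pics/c3.png",o[:,:,::-1])
E
```

```text
{'time': np.float64(5.3), 'position': array([0.5001, 0.0984, 0.0665]), 'tool_rot': array([ 2.1722e+00,  2.2695e+00, -3.0000e-04]), 'ft_force': array([ 0.3661, -4.2019,  2.0534]), 'torque': array([-0.8235, -0.1612, -0.0331]), 'grip_width': np.float64(0.1828), 'grip_force': np.float64(19.9997)}
```

View pics/c3.png

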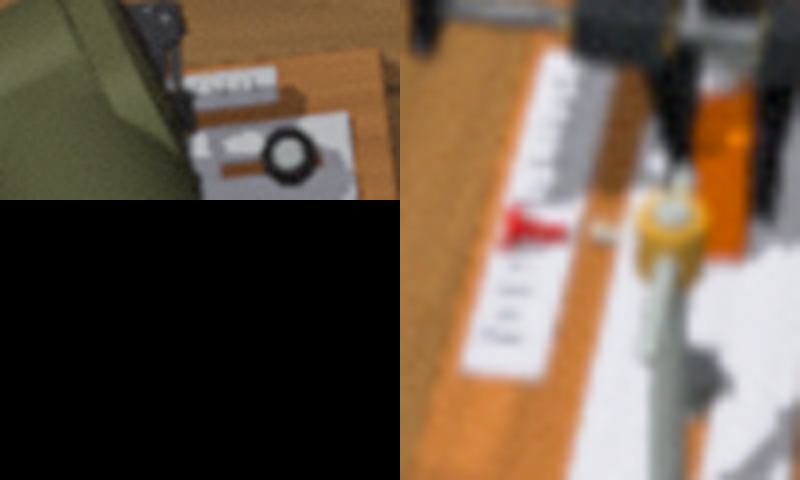

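The side view shows the pointer stub at about (603,231) and the mark's stem at about (550,232), so they are nearly level. I'll refine that to subpixel.

```bash
python3 - <<'E'
from h import *
th=np.radians(2.5); ex=np.array([np.cos(th),np.sin(th),0]); ey=np.array([-np.sin(th),np.cos(th),0])
O=np.array([.500,.087,0])
def bf(n,uv,z): p=ray(n,uv,z)-O; return np.round([p@ex*1e3,p@ey*1e3],2)
T=cv2.imread("pics/top0.png")[:,:,::-1].astype(float)
red=lambda I:np.clip(I[:,:,0]-np.maximum(I[:,:,1],I[:,:,2])-25,0,None)
for r in (218,219,220,221,222):
    w=red(T)[r,195:207].copy(); w[w<0]=0
    # brown wood has B<<G, exclude
    g=(T[r,195:207,1]-T[r,195:207,2])<40; w*=g
    if w.sum(): c=(w*np.arange(195,207)).sum()/w.sum(); print("T mark",r,round(c,2),w.round().astype(int),bf("top",(c,r),.0345))
for r in (222,223,224,225):
    print(r,T[r,209:222,2].astype(int))
S=cv2.imread("pics/raw_s.png")[:,:,::-1].astype(float)
S0=cv2.imread("pics/side0.png")[:,:,::-1].astype(float)
for I in(S,S0):
  for c in range(256,262):
    w=red(I)[238:250,c]*((I[238:250,c,1]-I[238:250,c,2])<30)
    if w.sum(): y=(w*np.arange(238,250)).sum()/w.sum(); print("S mark",c,round(y,2),w.astype(int),bf("side",(c,y),.0345))
print("S now blue"); print(S[238:250,260:270,2].astype(int))
print("S0 blue"); print(S0[228:240,262:272,2].astype(int))
E
```

```text
T mark 218 200.91 [ 0  0  0  0  0 23 61 14  0  0  0  0] [60.11 15.98]
T mark 219 200.98 [ 0  0  0  0  0  1 46  0  0  0  0  0] [57.29 16.03]
T mark 220 201.0 [ 0  0  0  0  0  0 46  0  0  0  0  0] [54.49 16.22]
T mark 221 201.04 [ 0  0  0  0  0  0 46  2  0  0  0  0] [51.69 16.35]
T mark 222 201.0 [ 0  0  0  0  0  0 20  0  0  0  0  0] [48.91 16.7 ]
222 [168 159 153 143 141 135 131 124 121 114 101  91  89]
223 [115 110  98  88  92 102  91  67  61  59  58  57  51]
224 [ 60  60  58  54  72 110 119  70  34  47  47  44  49]
225 [ 48  51  46  45  71 117 140  81  46  67  70  74  82]
S mark 256 243.21 [  0   0   0   0  39 103  70   8   0   0   0   0] [57.04 15.25]
S mark 257 243.42 [ 0  0  0  0 24 87 74 17  0  0  0  0] [54.51 15.6 ]
S mark 258 243.67 [ 0  0  0  0  1 73 83 18  0  0  0  0] [51.96 16.14]
S mark 259 243.65 [ 0  0  0  0  0 70 77 14  0  0  0  0] [49.58 15.68]
S mark 260 243.66 [ 0  0  0  0  0 39 44  8  0  0  0  0] [47.18 15.32]
S mark 261 247.6 [ 0  0  0  0  0  0  6  4  4  9 19 26] [42.54 28.97]
S mark 256 243.2 [ 0  0  0  0 33 87 61  5  0  0  0  0] [57.04 15.22]
S mark 257 243.45 [ 
[... 682 characters left out ...]
0]
 [220 170  97  62  57  63 113 191 217 150]
 [225 152  82  60  58  61 121 206 217 149]
 [218 132  71  55  58  67 138 219 223 159]
 [195 116  66  56  59  86 157 223 229 191]]
S0 blue
[[222 226 221 186 110  57  51  59 119 189]
 [224 226 218 174  97  52  50  68 124 177]
 [223 227 211 149  81  49  52  78 132 151]
 [226 224 203 133  68  51  55  98 149 134]
 [225 223 191 120  67  66  65 109 159 123]
 [226 219 173 115 104 107 103 130 176 124]
 [226 211 153 112 140 141 142 160 178 124]
 [225 205 134  99 118 132 145 177 189 124]
 [221 190 117  73  72  82 123 185 196 132]
 [219 170 100  51  49  60 124 196 203 146]
 [214 148  81  55  50  68 136 204 218 174]
 [210 137  70  53  47  81 152 209 222 206]]
```

```bash
python3 - <<'E'
from h import *
th=np.radians(2.5); ex=np.array([np.cos(th),np.sin(th),0]); ey=np.array([-np.sin(th),np.cos(th),0])
O=np.array([.500,.087,0])
def bf(n,uv,z): p=ray(n,uv,z)-O; return np.round([p@ex*1e3,p@ey*1e3],2)
T=cv2.imread("pics/top0.png")[:,:,::-1].astype(float)
for r in (219,220,221,222): print(r,(T[r,197:206,0]-T[r,197:206,1]).astype(int),T[r,197:206,1].astype(int))
for r,f in((223,.36),(224,.0),(225,0)):
    x=np.arange(212,219);b=np.interp(x,[212,217.5],[T[r,212,2],T[r,217,2]]);w=np.clip(T[r,212:219,2]-b,0,None)[:6]
    c=(w*x[:6]).sum()/w.sum();print("ptr T",r,round(c,2),bf("top",(c,r),.035),bf("top",(c,r),.036))
for r in (219,220,221):
    x=np.arange(198,205);d=T[r,x,0]-T[r,x,1];b=np.interp(x,[198,204],[d[0],d[-1]]);w=np.clip(d-b,0,None);c=(w*x).sum()/w.sum()
    print("mark T",r,round(c,2),[bf("top",(c,r),z) for z in(.0345,.038)])
print("S0 ptr",[bf("side",(267-.2,234.17),z) for z in(.034,.036)])
print("S1 ptr",[bf("side",(264.5,243.23),z) for z in(.034,.036)])
E
```

```text
219 [-2 -2 -3 29 72 25 -2 -3 -1] [171 173 161 116  74  89 121 155 168]
220 [-2 -3 -2 28 73 28 -3 -3 -3] [169 177 164 123  75  91 139 169 174]
221 [-1 -2 -2 23 73 32  0 -2 -1] [173 174 168 132  75  92 144 172 177]
222 [ 0 -4 -3 11 46 26  1 -3 -4] [176 176 175 152 102 105 141 171 175]
ptr T 223 214.17 [ 41.75 -19.37] [ 41.59 -19.46]
ptr T 224 214.6 [ 38.83 -20.29] [ 38.68 -20.37]
ptr T 225 214.61 [ 36.06 -20.05] [ 35.9  -20.14]
mark T 219 200.99 [array([57.29, 16.01]), array([56.69, 15.59])]
mark T 220 200.99 [array([54.5 , 16.26]), array([53.91, 15.83])]
mark T 221 201.1 [array([51.67, 16.2 ]), array([51.09, 15.77])]
S0 ptr [array([ 36.21, -23.08]), array([ 35.87, -20.73])]
S1 ptr [array([36.73, 11.49]), array([36.39, 13.74])]
```

Request:
step_arm:
  commands:
    - {"travel": [0.001, 0, 0], "turn": [0, 0, 0]}
    - {"travel": [0.002, 0, 0], "turn": [0, 0, 0]}
    - {"travel": [0.002, 0, 0], "turn": [0, 0, 0]}
    - {"travel": [0.002, 0, 0], "turn": [0, 0, 0]}

```text
time: 5.8
position: [0.5002, 0.1, 0.0665]
tool_rot: [2.173, 2.269, -0.0]
ft_force: [0.1, -2.9, 2.2]
grip_width: 0.186
grip_force: 20.0
```

Request:
step_arm:
  commands:
    - {"travel": [0, 0, 0], "turn": [0, 0, 0]}
    - {"travel": [0, 0, 0], "turn": [0, 0, 0]}
    - {"travel": [0, 0, 0], "turn": [0, 0, 0]}
    - {"travel": [0, 0, 0], "turn": [0, 0, 0]}
    - {"travel": [0, 0, 0], "turn": [0, 0, 0]}
  gripper: 0.45

```text
time: 6.3
position: [0.5, 0.1004, 0.0664]
tool_rot: [-2.172, -2.269, -0.0]
ft_force: [-0.2, 0.5, 0.7]
grip_width: 0.435
grip_force: 0.0
```

Request:
step_arm:
  commands:
    - {"travel": [0, 0, -0.02], "turn": [0, 0, 0]}
    - {"travel": [0, 0, -0.05], "turn": [0, 0, 0]}
    - {"travel": [0, 0, -0.08], "turn": [0, 0, 0]}
    - {"travel": [-0.04, 0, -0.08], "turn": [0, 0, 0]}
    - {"travel": [-0.08, -0.001, -0.08], "turn": [0, 0, 0]}
  gripper: 1

```text
time: 6.8
position: [0.5035, 0.0206, 0.148]
tool_rot: [2.167, 2.271, 0.003]
ft_force: [0.0, -1.0, -1.4]
grip_width: 0.819
grip_force: 0.0
```

Request:
step_arm:
  commands:
    - {"travel": [-0.013, 0, 0], "turn": [0, 0, 0]}
    - {"travel": [-0.013, 0, 0], "turn": [0, 0, 0]}
    - {"travel": [-0.013, 0, 0], "turn": [0, 0, 0]}
    - {"travel": [-0.013, 0, 0], "turn": [0, 0, 0]}

```text
time: 7.2
position: [0.503, 0.0093, 0.1465]
tool_rot: [-2.169, -2.272, -0.001]
ft_force: [1.0, 0.5, -0.3]
grip_width: 0.996
grip_force: 0.0
```

```bash
python3 - <<'E'
from h import *
s=ctrl.get_state(); print({k:np.round(s[k],4) for k in("time","position","tool_rot","ft_force","torque","grip_width","joint_positions")})
t=ctrl.get_image("top"); d=ctrl.get_image("side"); cv2.imwrite("pics/raw_t2.png",t[:,:,::-1]); cv2.imwrite("pics/raw_s2.png",d[:,:,::-1])
a=cv2.resize(t[195:265,150:250],None,fx=4,fy=4,interpolation=cv2.INTER_CUBIC)
b=cv2.resize(d[175:275,240:320],None,fx=5,fy=5,interpolation=cv2.INTER_CUBIC)
o=np.zeros((500,800,3),np.uint8); o[:280,:400]=a; o[:500,400:800]=b
cv2.imwrite("pics/c4.png",o[:,:,::-1])
E
```

```text
{'time': np.float64(7.2), 'position': array([0.503 , 0.0093, 0.1465]), 'tool_rot': array([-2.1690e+00, -2.2718e+00, -9.0000e-04]), 'ft_force': array([ 1.0003,  0.4508, -0.3351]), 'torque': array([ 0.026 , -0.1217, -0.0163]), 'grip_width': np.float64(0.9959), 'joint_positions': array([ 0.6164,  0.1267, -0.7255,  1.9022,  0.0912,  1.1459, -0.0965])}
```

View pics/c4.png

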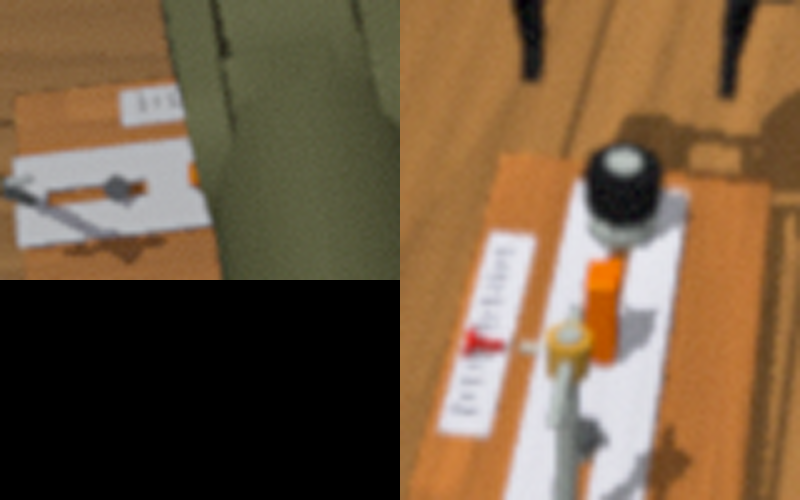

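The side view shows the pointer (527,346) about level with the mark stem (495,344). The top view is still blocked, so I'll step aside for a precise top check.

Request:
step_arm:
  commands:
    - {"travel": [-0.04, 0, 0], "turn": [0, 0, 0]}
    - {"travel": [-0.08, 0, 0], "turn": [0, 0, 0]}
    - {"travel": [-0.12, 0, 0], "turn": [0, 0, 0]}
    - {"travel": [-0.14, 0, 0], "turn": [0, 0, 0]}
    - {"travel": [-0.14, 0, 0], "turn": [0, 0, 0]}

```text
time: 7.8
position: [0.5091, -0.1358, 0.1462]
tool_rot: [2.178, 2.264, -0.001]
ft_force: [0.6, 1.2, -0.5]
grip_width: 0.998
grip_force: 0.0
```

```bash
python3 - <<'E'
from h import *
th=np.radians(2.5); ex=np.array([np.cos(th),np.sin(th),0]); ey=np.array([-np.sin(th),np.cos(th),0])
O=np.array([.500,.087,0])
def bf(n,uv,z): p=ray(n,uv,z)-O; return np.round([p@ex*1e3,p@ey*1e3],2)
T=ctrl.get_image("top").astype(float); cv2.imwrite("pics/raw_t3.png",T[:,:,::-1])
for r in (219,220,221):
    x=np.arange(198,205);d=T[r,x,0]-T[r,x,1];b=np.interp(x,[198,204],[d[0],d[-1]]);w=np.clip(d-b,0,None);c=(w*x).sum()/w.sum()
    print("mark T",r,round(c,2),bf("top",(c,r),.0345))
for r in range(223,230): print(r,T[r,194:208,2].astype(int))
o=np.zeros((1,1)); 
c=cv2.resize(T[190:270,150:265].astype(np.uint8),None,fx=6.9,fy=6.9,interpolation=cv2.INTER_CUBIC); cv2.imwrite("pics/c5.png",c[:,:,::-1])
S=cv2.imread("pics/raw_s2.png")[:,:,::-1].astype(float)
print(S[238:250,260:270,2].astype(int))
print("knob blk",blobs(T.astype(np.uint8),(0,0,0),(180,255,50),(215,215,260,250)))
E
```

```text
mark T 219 200.96 [57.3  16.07]
mark T 220 201.01 [54.49 16.2 ]
mark T 221 201.09 [51.67 16.2 ]
223 [182 183 182 182 183 181 168 135 123 128 146 146 139 135]
224 [160 152 148 144 139 135 122 107 101  88  89  89  81  76]
225 [106  97  93  87  79  70  79 112 124  82  56  58  54  54]
226 [ 63  64  58  56  57  50  74 128 150  88  47  54  51  55]
227 [ 54  49  55  56  57  51  75 129 155 103  72  75  82  87]
228 [ 59  67  72  83  88  89 111 142 165 138 130 133 142 151]
229 [118 126 135 140 152 159 168 176 180 173 173 174 177 180]
[[232 234 223 157  81  55  52  63 116 196]
 [233 234 221 143  77  55  54  65 129 201]
 [230 230 213 130  67  54  56  78 139 182]
 [230 228 183 108  63  59  61  92 148 149]
 [211 217 155  90  85  85  84 119 169 136]
 [143 178 128  90 123 137 135 157 186 135]
 [114 147 110  98 141 162 165 183 192 132]
 [164 157 103  84 107 124 141 179 203 139]
 [212 161  95  64  66  76 110 184 208 138]
 [219 149  78  59  55  58 119 195 213 140]
 [207 131  66  54  60  70 134 209 216 144]
 [189 112  64  55  56  85 156 219 220 154]]
knob blk [([231, 228, 13, 13, 56], [237.62, 234.88])][ WARN:0@1.176] global loadsave.cpp:1063 imwrite_ Unsupported depth image for selected encoder is fallbacked to CV_8U.
```

View pics/c5.png

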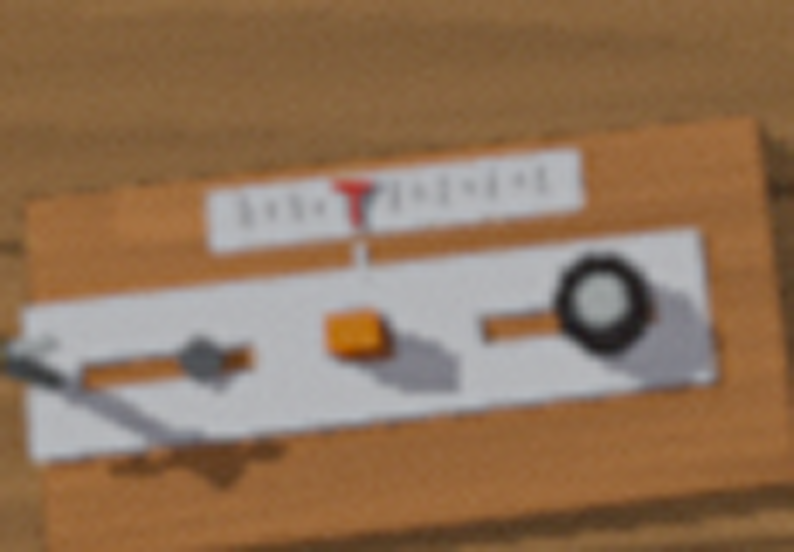

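The top view shows the pointer at about (361,250) directly in line with the mark's stem at (357,210). I'll turn that into numbers.

```bash
python3 - <<'E'
from h import *
for deg in (2.2,2.5,2.8):
    th=np.radians(deg); ex=np.array([np.cos(th),np.sin(th),0]); ey=np.array([-np.sin(th),np.cos(th),0]); O=np.array([.500,.087,0])
    bf=lambda n,uv,z:np.round([(ray(n,uv,z)-O)@ex*1e3,(ray(n,uv,z)-O)@ey*1e3],2)
    print(deg,"ptr",bf("top",(201.65,226),.0355),bf("top",(201.71,225),.0355),"mark",bf("top",(201.05,220.5),.0345))
print("S ptr",bf("side",(264.7,243.9),.036),"knob",ray("top",(237.5,234.8),.078))
T=cv2.imread("pics/raw_t3.png")[:,:,::-1]
e=cv2.fitEllipse(max(cv2.findContours((cv2.GaussianBlur(T,(3,3),0).max(2)[222:250,226:252]<75).astype(np.uint8),cv2.RETR_EXTERNAL,cv2.CHAIN_APPROX_NONE)[0],key=len)); print(e, ray("top",(e[0][0]+226,e[0][1]+222),.078))
E
```

```text
2.2 ptr [37.35 15.97] [40.1  15.57] mark [53.   16.48]
2.5 ptr [37.43 15.77] [40.18 15.36] mark [53.08 16.2 ]
2.8 ptr [37.51 15.57] [40.26 15.15] mark [53.16 15.92]
S ptr [35.62 15.88] knob [0.50006994 0.00563289 0.078     ]
((11.04710578918457, 11.953078269958496), (12.04198169708252, 12.685091972351074), 144.58084106445312) [0.50239116 0.00668055 0.078     ]
```

Request:
step_arm:
  commands:
    - {"travel": [0.04, 0, 0], "turn": [0, 0, 0]}
    - {"travel": [0.08, 0, 0], "turn": [0, 0, 0]}
    - {"travel": [0.12, 0, 0], "turn": [0, 0, 0]}
    - {"travel": [0.14, 0, 0], "turn": [0, 0, 0]}
    - {"travel": [0.14, 0, 0.02], "turn": [0, 0, 0]}

```text
time: 8.35
position: [0.5046, 0.0144, 0.129]
tool_rot: [2.159, 2.278, 0.007]
ft_force: [0.1, 0.3, -0.6]
grip_width: 0.994
grip_force: 0.0
```

Request:
step_arm:
  commands:
    - {"travel": [0, 0, 0.01], "turn": [0, 0, 0]}
    - {"travel": [0, 0, 0.015], "turn": [0, 0, 0]}
    - {"travel": [0, 0, 0.015], "turn": [0, 0, 0]}
    - {"travel": [0, 0, 0.015], "turn": [0, 0, 0]}

```text
time: 8.75
position: [0.5034, 0.007, 0.1118]
tool_rot: [2.173, 2.268, 0.0]
ft_force: [-0.5, -0.2, -0.1]
grip_width: 0.999
grip_force: 0.0
```

Request:
step_arm:
  commands:
    - {"travel": [0, 0, 0.015], "turn": [0, 0, 0]}
    - {"travel": [0, 0, 0.03], "turn": [0, 0, 0]}
    - {"travel": [0, 0, 0.042], "turn": [0, 0, 0]}
    - {"travel": [0, 0, 0.05], "turn": [0, 0, 0]}
    - {"travel": [0, 0, 0.05], "turn": [0, 0, 0]}

```text
time: 9.25
position: [0.5019, 0.0072, 0.0598]
tool_rot: [-2.171, -2.267, 0.003]
ft_force: [0.1, 0.2, 0.4]
grip_width: 0.999
grip_force: 0.0
```

Request:
step_arm:
  commands:
    - {"travel": [0, 0, 0], "turn": [0, 0, 0]}
    - {"travel": [0, 0, 0], "turn": [0, 0, 0]}
    - {"travel": [0, 0, 0], "turn": [0, 0, 0]}
    - {"travel": [0, 0, 0], "turn": [0, 0, 0]}
    - {"travel": [0, 0, 0], "turn": [0, 0, 0]}
  gripper: 0
  force: 10

```text
time: 9.75
position: [0.5034, 0.007, 0.0618]
tool_rot: [2.172, 2.269, 0.0]
ft_force: [-0.6, 0.7, 0.5]
grip_width: 0.629
grip_force: 0.0
```

Request:
step_arm:
  commands:
    - {"travel": [0, 0, 0], "turn": [0, 0, 0]}
    - {"travel": [0, 0, 0], "turn": [0, 0, 0]}
    - {"travel": [0, 0, 0], "turn": [0, 0, 0]}

```text
time: 10.05
position: [0.5049, 0.0072, 0.0619]
tool_rot: [2.171, 2.267, 0.005]
ft_force: [5.1, 0.9, -3.9]
grip_width: 0.433
grip_force: 10.0
```

Request:
step_arm:
  commands:
    - {"travel": [0, 0.0008, 0], "turn": [0, 0, 0]}
    - {"travel": [0, 0.0016, 0], "turn": [0, 0, 0]}
    - {"travel": [0, 0.0016, 0], "turn": [0, 0, 0]}
    - {"travel": [0, 0.0016, 0], "turn": [0, 0, 0]}

```text
time: 10.45
position: [0.505, 0.0072, 0.0618]
tool_rot: [2.172, 2.269, 0.0]
ft_force: [2.0, -0.3, 1.2]
grip_width: 0.43
grip_force: 10.0
```

Request:
step_arm:
  commands:
    - {"travel": [0, 0, 0], "turn": [0, 0, 0]}
    - {"travel": [0, 0, 0], "turn": [0, 0, 0]}
    - {"travel": [0, 0, 0], "turn": [0, 0, 0]}
  force: 60

```text
time: 10.75
position: [0.505, 0.0072, 0.0618]
tool_rot: [2.172, 2.269, 0.0]
ft_force: [1.8, 0.8, 4.0]
grip_width: 0.422
grip_force: 60.0
```

```bash
cat > st.py <<'E'
from h import *
from scipy.spatial.transform import Rotation as R
s=ctrl.get_state(); M=R.from_rotvec(s["tool_rot"]).as_matrix()
print({k:np.round(s[k],4).tolist() for k in("time","position","ft_force","torque","grip_width","grip_force","joint_positions","joint_torque")},"yaw",np.degrees(np.arctan2(M[1,1],M[0,1])).round(2))
E
python3 st.py
```

```text
{'time': 10.75, 'position': [0.505, 0.0072, 0.0618], 'ft_force': [1.7528, 0.8411, 3.9914], 'torque': [-0.0596, -0.4628, 0.0186], 'grip_width': 0.4219, 'grip_force': 59.9983, 'joint_positions': [0.5755, 0.2463, -0.7038, 1.9788, 0.1914, 0.9814, -0.1769], 'joint_torque': [-0.1162, -31.3802, -4.3298, -23.6403, -0.229, 0.589, -0.0032]} yaw 2.49
```

Request:
step_arm:
  commands:
    - {"travel": [0, 0, 0], "turn": [0, 0, 4]}
    - {"travel": [0, 0, 0], "turn": [0, 0, 8]}
    - {"travel": [0, 0, 0], "turn": [0, 0, 12]}
    - {"travel": [0, 0, 0], "turn": [0, 0, 15]}
    - {"travel": [0, 0, 0], "turn": [0, 0, 15]}

```text
time: 11.25
position: [0.505, 0.0072, 0.0618]
tool_rot: [2.45, 1.965, 0.0]
ft_force: [2.3, -1.8, 3.3]
grip_width: 0.422
grip_force: 60.0
```

```bash
python3 st.py
```

```text
{'time': 11.25, 'position': [0.505, 0.0072, 0.0618], 'ft_force': [2.328, -1.7981, 3.3177], 'torque': [-0.0736, -0.5018, -0.0186], 'grip_width': 0.4218, 'grip_force': 59.999, 'joint_positions': [0.5426, 0.2393, -0.6665, 1.9798, 0.1779, 0.9791, -0.4284], 'joint_torque': [-0.2604, -31.6157, -4.0249, -23.4994, -0.2526, 0.5977, -0.3286]} yaw -12.53
```

Request:
step_arm:
  commands:
    - {"travel": [0, 0, 0], "turn": [0, 0, 2]}
    - {"travel": [0, 0, 0], "turn": [0, 0, 4]}
    - {"travel": [0, 0, 0], "turn": [0, 0, 6]}
    - {"travel": [0, 0, 0], "turn": [0, 0, 6]}

```text
time: 11.65
position: [0.505, 0.0072, 0.0618]
tool_rot: [2.548, 1.836, 0.001]
ft_force: [1.5, -0.0, 3.1]
grip_width: 0.419
grip_force: 60.0
```

```bash
python3 st.py
```

```text
{'time': 11.65, 'position': [0.505, 0.0072, 0.0618], 'ft_force': [1.5236, -0.0079, 3.0875], 'torque': [-0.0606, -0.4813, -0.0352], 'grip_width': 0.4188, 'grip_force': 59.9989, 'joint_positions': [0.5302, 0.2368, -0.6525, 1.9802, 0.1729, 0.9784, -0.528], 'joint_torque': [-0.2599, -31.539, -3.9301, -23.3103, -0.2491, 0.6002, -0.1975]} yaw -18.45
```

Request:
step_arm:
  commands:
    - {"travel": [0, 0, 0], "turn": [0, 0, 2]}
    - {"travel": [0, 0, 0], "turn": [0, 0, 4]}
    - {"travel": [0, 0, 0], "turn": [0, 0, 6]}
    - {"travel": [0, 0, 0], "turn": [0, 0, 7]}
    - {"travel": [0, 0, 0], "turn": [0, 0, 7]}

```text
time: 12.15
position: [0.5051, 0.0071, 0.0618]
tool_rot: [2.656, 1.677, 0.001]
ft_force: [2.0, 0.3, 4.9]
grip_width: 0.425
grip_force: 60.0
```

```bash
python3 st.py
```

```text
{'time': 12.15, 'position': [0.5051, 0.0071, 0.0618], 'ft_force': [1.9988, 0.3481, 4.9327], 'torque': [-0.1031, -0.4142, -0.0317], 'grip_width': 0.4253, 'grip_force': 59.9984, 'joint_positions': [0.5155, 0.2339, -0.636, 1.9806, 0.1672, 0.9775, -0.6457], 'joint_torque': [-0.3029, -31.3263, -3.8289, -22.9419, -0.2699, 0.6221, -0.0784]} yaw -25.46
```

Request:
step_arm:
  commands:
    - {"travel": [0, 0, 0], "turn": [0, 0, 2]}
    - {"travel": [0, 0, 0], "turn": [0, 0, 4]}
    - {"travel": [0, 0, 0], "turn": [0, 0, 6]}
    - {"travel": [0, 0, 0], "turn": [0, 0, 7]}
    - {"travel": [0, 0, 0], "turn": [0, 0, 7]}

```text
time: 12.65
position: [0.5051, 0.0071, 0.0618]
tool_rot: [2.754, 1.511, 0.001]
ft_force: [1.9, -0.3, 5.7]
grip_width: 0.422
grip_force: 60.0
```

```bash
python3 st.py
```

```text
{'time': 12.65, 'position': [0.5051, 0.0071, 0.0618], 'ft_force': [1.9124, -0.2763, 5.7416], 'torque': [-0.1648, -0.4946, 0.0002], 'grip_width': 0.4219, 'grip_force': 59.9983, 'joint_positions': [0.5011, 0.2312, -0.6198, 1.981, 0.1617, 0.9767, -0.7638], 'joint_torque': [-0.3588, -31.1767, -3.7267, -22.6342, -0.2992, 0.6483, -0.0736]} yaw -32.48
```

Request:
step_arm:
  commands:
    - {"travel": [0, 0, 0], "turn": [0, 0, 2]}
    - {"travel": [0, 0, 0], "turn": [0, 0, 4]}
    - {"travel": [0, 0, 0], "turn": [0, 0, 6]}
    - {"travel": [0, 0, 0], "turn": [0, 0, 7]}
    - {"travel": [0, 0, 0], "turn": [0, 0, 7]}

```text
time: 13.15
position: [0.505, 0.0071, 0.0618]
tool_rot: [2.841, 1.341, 0.001]
ft_force: [3.3, -1.4, 5.8]
grip_width: 0.424
grip_force: 60.0
```

```bash
python3 st.py
```

```text
{'time': 13.15, 'position': [0.505, 0.0071, 0.0618], 'ft_force': [3.2833, -1.3714, 5.8048], 'torque': [-0.1496, -0.4745, -0.0225], 'grip_width': 0.4239, 'grip_force': 59.9982, 'joint_positions': [0.4868, 0.2287, -0.6038, 1.9815, 0.1564, 0.9759, -0.8818], 'joint_torque': [-0.3718, -31.3211, -3.6236, -22.6534, -0.2972, 0.6465, -0.0691]} yaw -39.47
```

Request:
step_arm:
  commands:
    - {"travel": [0, 0, 0], "turn": [0, 0, 2]}
    - {"travel": [0, 0, 0], "turn": [0, 0, 4]}
    - {"travel": [0, 0, 0], "turn": [0, 0, 6]}
    - {"travel": [0, 0, 0], "turn": [0, 0, 7]}
    - {"travel": [0, 0, 0], "turn": [0, 0, 7]}

```text
time: 13.65
position: [0.505, 0.0071, 0.0618]
tool_rot: [2.917, 1.165, 0.001]
ft_force: [2.7, -0.2, 6.0]
grip_width: 0.425
grip_force: 60.0
```

```bash
python3 st.py
```

```text
{'time': 13.65, 'position': [0.505, 0.0071, 0.0618], 'ft_force': [2.7071, -0.1612, 5.9733], 'torque': [-0.0978, -0.4431, -0.0465], 'grip_width': 0.4253, 'grip_force': 59.9982, 'joint_positions': [0.4727, 0.2262, -0.5881, 1.982, 0.1512, 0.9752, -0.9999], 'joint_torque': [-0.3836, -31.4617, -3.5227, -22.6723, -0.2932, 0.6454, -0.0691]} yaw -46.48
```

Request:
step_arm:
  commands:
    - {"travel": [0, 0, 0], "turn": [0, 0, 2]}
    - {"travel": [0, 0, 0], "turn": [0, 0, 4]}
    - {"travel": [0, 0, 0], "turn": [0, 0, 6]}
    - {"travel": [0, 0, 0], "turn": [0, 0, 7]}
    - {"travel": [0, 0, 0], "turn": [0, 0, 7]}

```text
time: 14.15
position: [0.5051, 0.0071, 0.0618]
tool_rot: [2.983, 0.984, 0.001]
ft_force: [2.1, -1.1, 5.3]
grip_width: 0.422
grip_force: 60.0
```

```bash
python3 st.py
```

```text
{'time': 14.15, 'position': [0.5051, 0.0071, 0.0618], 'ft_force': [2.1427, -1.1461, 5.3322], 'torque': [-0.104, -0.4794, -0.0278], 'grip_width': 0.422, 'grip_force': 59.9983, 'joint_positions': [0.4588, 0.2239, -0.5726, 1.9824, 0.1462, 0.9745, -1.1182], 'joint_torque': [-0.3941, -31.5957, -3.424, -22.6912, -0.2901, 0.6435, -0.0692]} yaw -53.48
```

Request:
step_arm:
  commands:
    - {"travel": [0, 0, 0], "turn": [0, 0, 2]}
    - {"travel": [0, 0, 0], "turn": [0, 0, 4]}
    - {"travel": [0, 0, 0], "turn": [0, 0, 6]}
    - {"travel": [0, 0, 0], "turn": [0, 0, 7]}
    - {"travel": [0, 0, 0], "turn": [0, 0, 7]}

```text
time: 14.65
position: [0.5051, 0.0071, 0.0618]
tool_rot: [3.038, 0.8, 0.001]
ft_force: [2.6, -1.3, 5.6]
grip_width: 0.421
grip_force: 60.0
```

```bash
python3 st.py
```

```text
{'time': 14.65, 'position': [0.5051, 0.0071, 0.0618], 'ft_force': [2.633, -1.2506, 5.6488], 'torque': [-0.1417, -0.4722, -0.0335], 'grip_width': 0.4208, 'grip_force': 59.9984, 'joint_positions': [0.445, 0.2216, -0.5573, 1.9828, 0.1413, 0.9738, -1.2365], 'joint_torque': [-0.4057, -31.7243, -3.3297, -22.71, -0.2864, 0.6415, -0.0693]} yaw -60.48
```

Request:
step_arm:
  commands:
    - {"travel": [0, 0, 0], "turn": [0, 0, 2]}
    - {"travel": [0, 0, 0], "turn": [0, 0, 4]}
    - {"travel": [0, 0, 0], "turn": [0, 0, 6]}
    - {"travel": [0, 0, 0], "turn": [0, 0, 7]}
    - {"travel": [0, 0, 0], "turn": [0, 0, 7]}

```text
time: 15.15
position: [0.5051, 0.0071, 0.0618]
tool_rot: [3.081, 0.614, 0.001]
ft_force: [1.2, -0.7, 5.0]
grip_width: 0.423
grip_force: 60.0
```

```bash
python3 st.py
```

```text
{'time': 15.15, 'position': [0.5051, 0.0071, 0.0618], 'ft_force': [1.2436, -0.6506, 4.9625], 'torque': [-0.1023, -0.3837, 0.0169], 'grip_width': 0.423, 'grip_force': 59.9984, 'joint_positions': [0.4314, 0.2195, -0.5423, 1.9832, 0.1367, 0.9733, -1.3548], 'joint_torque': [-0.396, -31.735, -3.2022, -22.6832, -0.3104, 0.5948, -0.1203]} yaw -67.46
```

Torque has started rising, so the foot is biting. Smaller steps now.

Request:
step_arm:
  commands:
    - {"travel": [0, 0, 0], "turn": [0, 0, 1]}
    - {"travel": [0, 0, 0], "turn": [0, 0, 2]}
    - {"travel": [0, 0, 0], "turn": [0, 0, 3]}
    - {"travel": [0, 0, 0], "turn": [0, 0, 4]}
    - {"travel": [0, 0, 0], "turn": [0, 0, 4]}

```text
time: 15.65
position: [0.5051, 0.0071, 0.0618]
tool_rot: [3.1, 0.507, 0.001]
ft_force: [2.4, -0.8, 5.4]
grip_width: 0.418
grip_force: 60.0
```

```bash
python3 st.py
```

```text
{'time': 15.65, 'position': [0.5051, 0.0071, 0.0618], 'ft_force': [2.4021, -0.8213, 5.4015], 'torque': [-0.1137, -0.3831, 0.1362], 'grip_width': 0.4182, 'grip_force': 59.9985, 'joint_positions': [0.4237, 0.2183, -0.5339, 1.9835, 0.1343, 0.973, -1.4223], 'joint_torque': [-0.3064, -31.6445, -3.0511, -22.6474, -0.3822, 0.5347, -0.2375]} yaw -71.44
```

Request:
step_arm:
  commands:
    - {"travel": [0, 0, 0], "turn": [0, 0, 1]}
    - {"travel": [0, 0, 0], "turn": [0, 0, 2]}
    - {"travel": [0, 0, 0], "turn": [0, 0, 3]}
    - {"travel": [0, 0, 0], "turn": [0, 0, 4]}
    - {"travel": [0, 0, 0], "turn": [0, 0, 4]}

```text
time: 16.15
position: [0.5051, 0.0071, 0.0619]
tool_rot: [3.116, 0.399, 0.001]
ft_force: [1.2, -0.7, 6.1]
grip_width: 0.425
grip_force: 60.0
```

Request:
step_arm:
  commands:
    - {"travel": [0, 0, 0], "turn": [0, 0, 0]}
    - {"travel": [0, 0, 0], "turn": [0, 0, 0]}

```text
time: 16.35
position: [0.5051, 0.0071, 0.0619]
tool_rot: [3.115, 0.399, 0.001]
ft_force: [1.3, -0.6, 5.6]
grip_width: 0.421
grip_force: 60.0
```

```bash
python3 st.py
```

```text
{'time': 16.35, 'position': [0.5051, 0.0071, 0.0619], 'ft_force': [1.3302, -0.6035, 5.6268], 'torque': [-0.1412, -0.4068, 0.2663], 'grip_width': 0.4213, 'grip_force': 59.9984, 'joint_positions': [0.4161, 0.2171, -0.5256, 1.9836, 0.1319, 0.9729, -1.4895], 'joint_torque': [-0.2034, -31.5448, -2.9009, -22.608, -0.4451, 0.4743, -0.2626]} yaw -75.39
```

Request:
step_arm:
  commands:
    - {"travel": [0, 0, 0], "turn": [0, 0, 0]}
    - {"travel": [0, 0, 0], "turn": [0, 0, 0]}
    - {"travel": [0, 0, 0], "turn": [0, 0, 0]}
    - {"travel": [0, 0, 0], "turn": [0, 0, 0]}
    - {"travel": [0, 0, 0], "turn": [0, 0, 0]}
  gripper: 0.75

```text
time: 16.85
position: [0.5042, 0.0072, 0.0611]
tool_rot: [-3.116, -0.396, 0.002]
ft_force: [-0.6, 0.2, 0.3]
grip_width: 0.729
grip_force: 0.0
```

Request:
step_arm:
  commands:
    - {"travel": [0, 0, -0.01], "turn": [0, 0, 0]}
    - {"travel": [0, 0, -0.03], "turn": [0, 0, 0]}
    - {"travel": [0, 0, -0.06], "turn": [0, 0, 0]}
    - {"travel": [0, 0, -0.09], "turn": [0, 0, 0]}
    - {"travel": [0, 0, -0.1], "turn": [0, 0, 0]}

```text
time: 17.35
position: [0.5067, 0.0075, 0.1654]
tool_rot: [3.115, 0.396, 0.009]
ft_force: [-0.4, 0.3, 0.1]
grip_width: 0.754
grip_force: 0.0
```

Request:
step_arm:
  commands:
    - {"travel": [-0.01, 0.039, -0.01], "turn": [0, 0, 0]}
    - {"travel": [-0.02, 0.078, -0.01], "turn": [0, 0, 0]}
    - {"travel": [-0.03, 0.117, -0.01], "turn": [0, 0, 0]}
    - {"travel": [-0.038, 0.15, -0.01], "turn": [0, 0, 0]}
    - {"travel": [-0.038, 0.15, -0.01], "turn": [0, 0, 0]}

```text
time: 17.85
position: [0.5042, -0.1538, 0.171]
tool_rot: [3.116, 0.382, -0.002]
ft_force: [-0.7, -0.0, 0.1]
grip_width: 0.749
grip_force: 0.0
```

```bash
python3 - <<'E'
from h import *
T=ctrl.get_image("top").astype(float); T0=cv2.imread("pics/raw_t3.png")[:,:,::-1].astype(float)
for r in (225,226,227):
  for I in(T0,T):
    x=np.arange(199,205);b=np.interp(x,[199,204],[I[r,199,2],I[r,204,2]]);w=np.clip(I[r,x,2]-b,0,None);print(r,round((w*x).sum()/w.sum(),2))
c=cv2.resize(T[190:270,150:265].astype(np.uint8),None,fx=6.9,fy=6.9,interpolation=cv2.INTER_CUBIC); cv2.imwrite("pics/c6.png",c[:,:,::-1])
E
```

```text
225 201.67
225 201.77
226 201.64
226 201.67
227 201.66
227 201.61
```

View pics/c6.png

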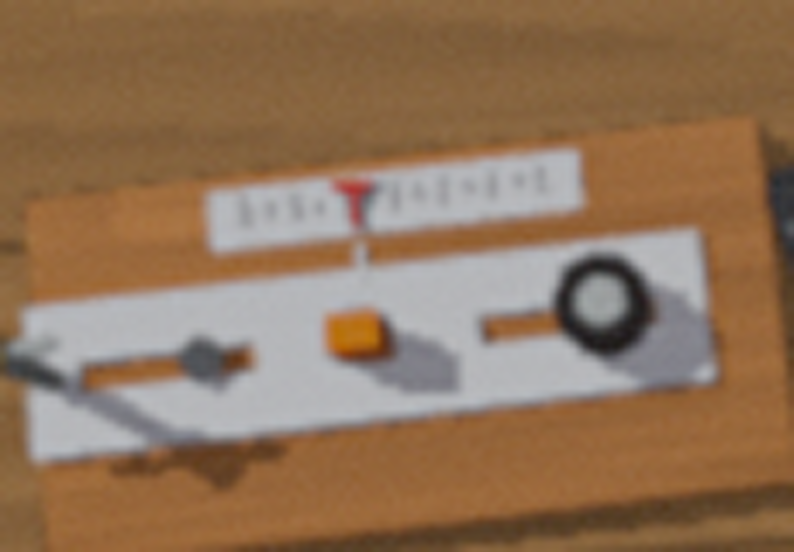

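The pointer at (361,250) is still in line with the mark's stem at (357,210). The bracket didn't shift during clamping, and the robot is clear of everything. Handing in.

```bash
python3 -c "
from bench import ctrl
print(ctrl.close_job())"
```

```text
the job is handed in; nothing more can be done
None
```

I slid the bracket until its pointer was level with the red mark (within about 0.5 mm by camera), turned the knob clockwise to about 0.3 N m (roughly 38 N of clamping), let go and handed the job in at about 18 s; the bowl, glaze jar, weight and brush weren't touched.

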